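# Unmould a pressed cheese

### The job

The small cheese in the white draining dish has finished pressing: take its mould apart piece by piece, the steel weight first, then the wooden follower, then the metal hoop, standing each upright in an empty compartment of its own in the steel washing-up tray as it comes off. Then set the bare cheese, kept upright, wholly on the paper disc on the wooden board. Set things down rather than dropping them, and do not disturb anything else on the counter.

Things in the scene. Friction and masses are not known exactly. Their poses are not given: they have to be found in the camera images.
- weight: Plain steel ring weight, upright: outer diameter 52 mm, height 42 mm, through bore 22 mm, about 0.55 kg (0.4 to 0.7). Origin: centre of its underside, z up its axis. At the start it rests on the follower's collar, round the follower's stem, its underside 86 mm above the counter; the stem stands 18 mm out of its top.
- follower: Pale wooden follower (press plug), 98 mm tall, about 90 g. Origin: centre of its underside, z up. From the bottom: disc of diameter 54 mm, 10 mm thick; neck of diameter 24 mm up to 32 mm; collar of diameter 44 mm from 32 to 38 mm; round stem of diameter 16 mm from 38 to 98 mm. At the start its disc lies on the cheese inside the hoop (underside 48 mm above the counter), so its collar is clear of the hoop's rim; it lifts straight up and out, 2 mm play all round.
- hoop: Perforated metal mould hoop, a plain tube open at both ends: outer diameter 64 mm, wall 3 mm, height 62 mm, about 0.14 kg. Origin: centre of its lower end, z up its axis. At the start it stands on the dish floor (10 mm above the counter) round the cheese, 3 mm play all round; it lifts straight up off the cheese.
- cheese: The small fresh white cheese, a cylinder of diameter 52 mm and height 38 mm, about 90 g, rigid. Origin: centre of its underside, z up. At the start it stands on the dish floor (10 mm above the counter) inside the hoop.
- dish: White draining dish, fixed to the counter, 210 mm along its x by 160 mm along its y, rim 16 mm high and 5 mm thick, floor 10 mm above the counter. Origin: centre of its underside. The mould stands at its centre; the jar stands about 75 mm from the centre along its +x and the tub about 75 mm along its -x, so the fingers have free room on the +y and -y sides of the mould. It may be turned any way, and dish and board may change places; the tray is always between them.
- tray: Square steel washing-up tray, fixed, 186 mm outside, rim 20 mm high and 5 mm thick, floor 6 mm above the counter. Low dividers (4 mm thick, top 16 mm above the counter) part it into four square compartments, 86 mm each, centred at (+-45, +-45) mm along its x and y. Origin: centre of its underside. The compartment at (+x, +y) is taken by the cup; the other three are empty. It may be turned any way.
- board: Square wooden ripening board, fixed, 190 mm, 18 mm thick. Origin: centre of its underside. Four places at (+-45, +-45) mm along its x and y: three ripe cheeses stand on it and the paper disc lies at (+x, +y). It may be turned any way.
- spot (a point): Centre of the upper face of the white paper disc (diameter 72 mm, 2 mm thick, fixed on the board), 20 mm above the counter; its axes are the board's.
- jar: Bystander: lidded glass jar, diameter 48 mm, 65 mm tall, standing in the dish. Origin: centre of its underside. Leave alone.
- tub: Bystander: white ceramic pot, diameter 48 mm, 56 mm tall, standing in the dish. Origin: centre of its underside. Leave alone.
- cup: Bystander: steel cup, rim diameter 60 mm, 60 mm tall, in the tray's (+x, +y) compartment. Origin: centre of its underside. Leave alone.
- round_a: Bystander: small ripe cheese, diameter 54 mm, 40 mm tall, on the board at (-45, +45) mm. Origin: centre of its underside. Leave alone.
- round_b: Bystander: small ripe cheese, diameter 54 mm, 46 mm tall, on the board at (-45, -45) mm. Origin: centre of its underside. Leave alone.
- round_c: Bystander: small ripe cheese, diameter 54 mm, 35 mm tall, on the board at (+45, -45) mm. Origin: centre of its underside. Leave alone.
- spare_hoop: Bystander: bigger spare hoop, outer diameter 92 mm, 80 mm tall, empty, on the counter towards the far side. Origin: centre of its underside. Leave alone.
- brush: Bystander: washing-up brush, about 160 mm long, lying on the counter towards the far side. Leave alone.

How it is judged:
On the way, in this order (a step that is already met when the one before it is completed fails the run):
1. the weight stands released and upright in the tray (x of weight in the frame of tray between -0.08 and 0.08 m and y of weight in the frame of tray between -0.08 and 0.08 m and z of weight in the frame of tray between 0 and 0.012 m and angle between weight's own z axis and vertical below 0.12 rad and contact force between the fingers and weight below 0.1 N and linear speed of weight below 0.03 m/s), for 0.2 s.
2. the follower stands released and upright in the tray (x of follower in the frame of tray between -0.08 and 0.08 m and y of follower in the frame of tray between -0.08 and 0.08 m and z of follower in the frame of tray between 0 and 0.012 m and angle between follower's own z axis and vertical below 0.12 rad and contact force between the fingers and follower below 0.1 N and linear speed of follower below 0.03 m/s), for 0.2 s.
3. the hoop stands released and upright in the tray (x of hoop in the frame of tray between -0.08 and 0.08 m and y of hoop in the frame of tray between -0.08 and 0.08 m and z of hoop in the frame of tray between 0 and 0.012 m and angle between hoop's own z axis and vertical below 0.12 rad and contact force between the fingers and hoop below 0.1 N and linear speed of hoop below 0.03 m/s), for 0.2 s.
At the end, for the whole second after the job is handed in: Weight, follower, hoop each upright (0.12 rad) on the tray floor, released, at rest, axes over 50 mm apart and from the cup's; cheese upright (0.1 rad), released, at rest on the paper disc, its axis within 10 mm of the disc's centre (all of step 1 and all of step 2 and all of step 3 and horizontal distance between weight and follower above 0.05 m and horizontal distance between each of weight, follower and hoop above 0.05 m and horizontal distance between each of weight, follower, hoop and cup above 0.05 m and horizontal distance between cheese and spot below 0.01 m and z of cheese in the frame of spot between -0.005 and 0.005 m and angle between cheese's own z axis and vertical below 0.1 rad and linear speed of cheese below 0.03 m/s and contact force between the fingers and cheese below 0.1 N); the robot touches nothing.
It fails at once if a bystander is disturbed (moved more than 15 mm) (distance of any of jar, tub, cup, round_a, round_b, round_c, spare_hoop, brush from where it was at the start of the episode above 0.015 m).
It fails at once if the cheese is tipped more than 0.5 rad (angle between cheese's own z axis and vertical above 0.5 rad).
It fails at once if a mould part or the cheese is dropped (falls faster than 0.6 m/s, about a 20 mm drop, with no finger on it) ((linear speed of weight above 0.6 m/s and contact force between the fingers and weight below 0.1 N) or (linear speed of follower above 0.6 m/s and contact force between the fingers and follower below 0.1 N) or (linear speed of hoop above 0.6 m/s and contact force between the fingers and hoop below 0.1 N) or (linear speed of cheese above 0.6 m/s and contact force between the fingers and cheese below 0.1 N)).
It also fails if it takes over 72 s, if anything falls off the work surface, if the arm or the gripper's body presses on something with over 40 N, if the wrist force passes 120 N, or if a joint passes its speed limit or range.

### The arm

A 6-joint arm with a two-finger parallel gripper is mounted at the origin on the work surface. World frame = base frame: x ahead of the robot, y to its left, z up, the work surface at z = 0. Lengths are in m, angles in rad, forces in N, time in s.
With the tool pointing down it reaches from about 0.375 to 0.9 m from the base axis. Payload 3.1 kg.
Tool frame: the origin (TCP) lies midway between the tips of the shut fingers; the grasp point (between the pads) lies 19 mm behind it; y points along the fingers, z is the direction in which the jaws open and shut, and the axes are right-handed (so a half turn about y gives the same grasp; the last joint's range is limited). The gripper opens to 87 mm and grips with 3 to 60 N. Pads are 19 mm wide; open, the fingers measure 117 mm over their backs; the gripper's body (75 mm by 190 mm) begins 51 mm behind the grasp point.
Start: joints at [-1.359, 0.527, 1.433, -0, 1.181, -0.178], TCP at [0.238, -0.578, 0.223] pointing down, gripper open.
Joint ranges: [-3.08, 3.08], [-0.75, 2.2], [0.22, 2.44], [-1.43, 4.57], [0, 2.65], [-2.85, 2.85]. Speed limits (rad/s): [2.79, 2.79, 3.14, 3.14, 3.14, 3.14].

### API

Orientations are given as a rotation vector (axis times angle).
In Python, from workcell import env, move_gripper, kin, cams, order, spot_in, telemetry gives the robot as it stands. Calls block until the motion is done:
- env.reach(position, orientation): joint-space move of the TCP to a pose.
- env.move_linear(position, orientation=None, max_speed=0.15, guard=None): straight line of the TCP; orientation=None keeps the orientation; max_speed is the mean speed in m/s. With guard (N) it stops when the force on the tool has changed by that much, and returns True; else False.
- env.set_joints(angles): joint-space move.
- move_gripper(opening, grip_force=None): finger opening in m; grip_force is the grip in N (None keeps the last); returns when the fingers have stopped.
- env.dwell(seconds).
- kin.solve_ik(position, orientation): joint angles nearest the present ones, or None.
- cams.get_image(name): name is "scene" or "top" or "wrist"; returns a dict with "img" (384x512x3 uint8, red, green, blue), "fx", "fy", "cx", "cy" (pixels), "k1" (the pictures are not rectified: a ray, as slopes to the right and down, at radius r is drawn at 1 + k1 r^2 times it, then the intrinsics apply), "eye" and "rotation" of the camera in the world; the wrist camera has in their place "hand_eye" (4x4, takes a point from camera to tool coordinates, whose origin is the TCP and whose axes are the tool frame's). Camera axes: x right, y up, looking along -z (the intrinsics and any distortion apply to the point x, -y, -z); pixel columns grow to the right and rows downward; lengths in m; the calibration is good to about 2 mm. A picture is of the moment at which its call begins: read the wrist's pose just before it. There is no depth.
A pose or a line that the arm cannot do raises env.IKError and nothing moves.
- order.sign_off(): hands the job in, once; it reports no verdict.
Trained networks look in a picture, given as the dict that the camera call returned (one of the last four; its "shot" number tells which), for a name from the list of things; names that differ only in an ending like _2 or _b are one class to them, and where a whole thing is asked for, a point or a joint stands for the part that bears it (a point fixed in the world has none). Each returns a list of dicts, best first, with "confidence" (0 to 1); they miss things now and then, are a little off and sometimes report something else, mostly with a low value. They report only what shows in the picture. A call takes as long as a camera call.
- spot_in(target, picture): "xyz" ([x, y, z] in m, in world coordinates, good to about 4 mm: the middle of the surface that is visible of it).
Readings, each from a call of its own:
- telemetry.current_t(): time.
- telemetry.current_joint_pos(): joint angles.
- telemetry.current_dq(): joint speeds.
- telemetry.current_joint_efforts(): joint torques, N m.
- telemetry.current_eef_pos(): TCP position.
- telemetry.current_eef_rot(): TCP orientation.
- telemetry.current_force(): force on the tool from outside, world axes, zero at the start.
- telemetry.current_torque(): the same for the moment, N m.
- telemetry.current_finger_gap(): finger opening in m.
Only numpy, scipy, OpenCV 4.12 (cv2) and the standard library are available. Lean on these libraries where they do the work, as an engineer would, in place of code of your own. Each camera call takes 0.05 s, during which the arm holds its last target.

## Working session

There is one attempt and no reset: what is moved stays moved. The work goes in short steps, each a Python script; the robot and the scene stay as the last script left them, time stands still between calls to the robot, and variables do not carry over. Pictures are saved under pics/ and viewed, and the job is handed in when it is done.

```bash
ls; mkdir -p pics; python3 - <<'E'
from workcell import env, move_gripper, kin, cams, order, spot_in, telemetry
import cv2,numpy as np
print(telemetry.current_t(),telemetry.current_eef_pos(),telemetry.current_eef_rot(),telemetry.current_finger_gap())
for n in ["scene","top"]:
    p=cams.get_image(n)
    cv2.imwrite(f"pics/{n}0.png",p["img"][:,:,::-1])
    print(n,{k:(np.round(v,4).tolist() if k!='img' else 0) for k,v in p.items() if k not in('img','shot')})
    for t in ["weight","follower","hoop","cheese","dish","tray","board","cup","jar","tub","round_a","spot","spare_hoop","brush"]:
        try:
            print(t,[(np.round(d["xyz"],3).tolist(),round(d["confidence"],2)) for d in spot_in(t,p)][:4])
        except Exception as e: print(t,e)
print(telemetry.current_t())
E
```

```text
pics
0.0 [ 0.23737243 -0.57737623  0.22156615] [-0.39636982  2.00993131 -2.00546967] 0.08659844118244774
scene {'fx': 457.0542, 'fy': 457.0542, 'cx': 261.1077, 'cy': 189.9668, 'k1': -0.0116, 'eye': [1.2998, 0.464, 1.2105], 'rotation': [0.3808, 0.679, 2.0242]}
weight [([0.466, -0.304, 0.122], 0.49)]
follower []
hoop [([0.471, -0.3, 0.053], 0.77), ([0.647, 0.045, 0.05], 0.19)]
cheese [([0.472, -0.299, 0.052], 0.7), ([0.406, -0.253, 0.053], 0.32)]
dish [([0.477, -0.298, 0.014], 0.81), ([0.458, -0.314, 0.068], 0.42)]
tray [([0.585, 0.016, 0.008], 0.71)]
board [([0.476, 0.319, 0.018], 0.68)]
cup [([0.647, 0.046, 0.045], 0.83)]
jar [([0.407, -0.252, 0.05], 0.75)]
tub [([0.522, -0.348, 0.057], 0.57)]
round_a [([0.414, 0.319, 0.064], 0.83), ([0.532, 0.297, 0.056], 0.66), ([0.457, 0.243, 0.065], 0.51)]
spot []
spare_hoop [([0.711, 0.224, 0.046], 0.96)]
brush [([0.686, -0.166, 0.022], 0.75), ([0.585, 0.014, 0.009], 0.65)]
top {'fx': 422.1895, 'fy': 422.1895, 'cx': 253.6803, 'cy': 187.2221, 'k1': 0.0118, 'eye': [0.459, -0.0116, 1.0686], 'rotation': [0.0805, -0.0571, -1.5964]}
weight [([0.453, -0.306, 0.127], 0.77)]
follower [([0.453, -0.311, 0.056], 0.7)]
hoop [([0.451, -0.293, 0.052], 0.79)]
cheese []
dish []
tray [([0.586, 0.012, 0.005], 0.76), ([0.452, -0.311, 0.129], 0.7)]
board [([0.466, 0.306, 0.019], 0.96)]
cup [([0.657, 0.053, 0.031], 0.97)]
jar [([0.404, -0.258, 0.072], 0.9)]
tub [([0.507, -0.356, 0.062], 0.67)]
round_a [([0.399, 0.316, 0.055], 0.86), ([0.448, 0.234, 0.064], 0.74), ([0.52, 0.287, 0.051], 0.63)]
spot [([0.466, 0.306, 0.016], 0.9), ([0.402, -0.259, 0.07], 0.33)]
spare_hoop [([0.711, 0.228, 0.051], 0.61)]
brush [([0.682, -0.172, 0.021], 0.83), ([0.523, 0.286, 0.055], 0.43)]
1.5
```

View pics/scene0.png

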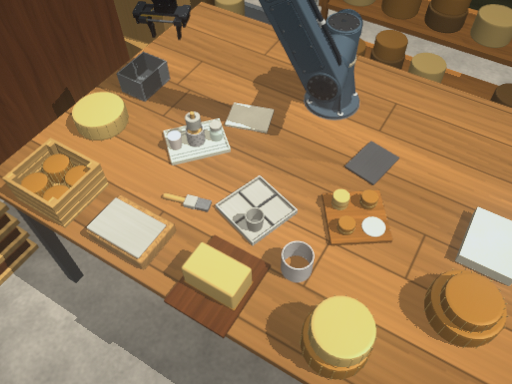

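View pics/top0.png

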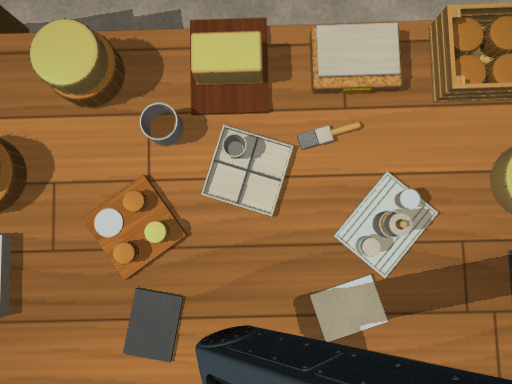

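The scene view shows the mould in the dish at about (195,130), the tray at (257,209) with the cup at (255,220), and the board at (357,217) with the paper disc at (374,227). In the top view the same things are the mould at (395,223), tray (248,170), and paper disc (109,222). I'll zoom in on these to measure corners.

```bash
cat > h.py <<'E'
import cv2,numpy as np,json
from scipy.spatial.transform import Rotation as R
T=dict(fx=422.1895,cx=253.6803,cy=187.2221,k1=.0118,eye=[0.459,-0.0116,1.0686],rotation=[0.0805,-0.0571,-1.5964])
S=dict(fx=457.0542,cx=261.1077,cy=189.9668,k1=-.0116,eye=[1.2998,0.464,1.2105],rotation=[0.3808,0.679,2.0242])
F=np.diag([1,-1,-1.])
def K(c): return np.array([[c['fx'],0,c['cx']],[0,c['fx'],c['cy']],[0,0,1]])
def pose(c):
    r=c['rotation']; Rw=R.from_rotvec(r).as_matrix() if np.ndim(r)==1 else np.array(r); return Rw,np.array(c['eye'])
def proj(P,c):
    Rw,e=pose(c); Pc=(np.atleast_2d(P)-e)@Rw@F
    return cv2.projectPoints(Pc,np.zeros(3),np.zeros(3),K(c),np.array([c['k1'],0,0,0.]))[0][:,0]
def unproj(px,z,c):
    Rw,e=pose(c); u=cv2.undistortPoints(np.array(px,float).reshape(-1,1,2),K(c),np.array([c['k1'],0,0,0.]))[:,0]
    d=np.c_[u,np.ones(len(u))]@F@Rw.T
    return e+d*((np.broadcast_to(z,len(u))-e[2])/d[:,2])[:,None]
E
python3 - <<'E'
import cv2
t=cv2.imread('pics/top0.png');s=cv2.imread('pics/scene0.png')
def crop(i,x,y,w,h,k,n): cv2.imwrite(n,cv2.resize(i[y:y+h,x:x+w],None,fx=k,fy=k,interpolation=cv2.INTER_CUBIC))
crop(t,325,165,120,120,5,'pics/t_dish.png')
crop(t,195,118,105,105,5,'pics/t_tray.png')
crop(t,78,168,115,115,5,'pics/t_board.png')
E
```

```text
(no output)
```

View pics/t_dish.png

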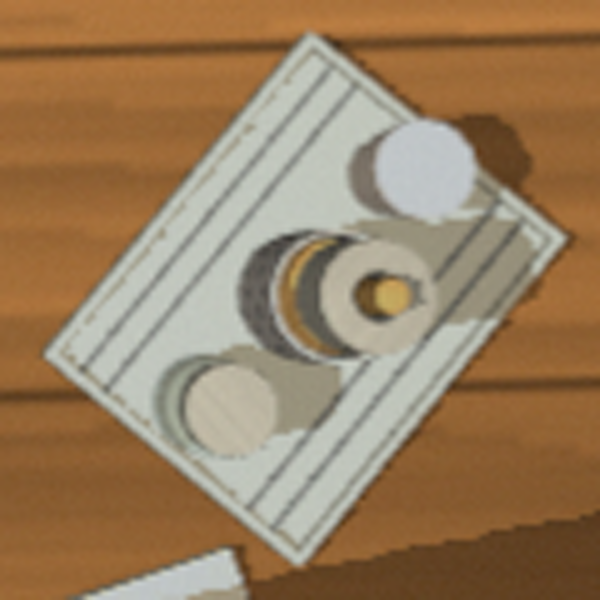

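View pics/t_tray.png

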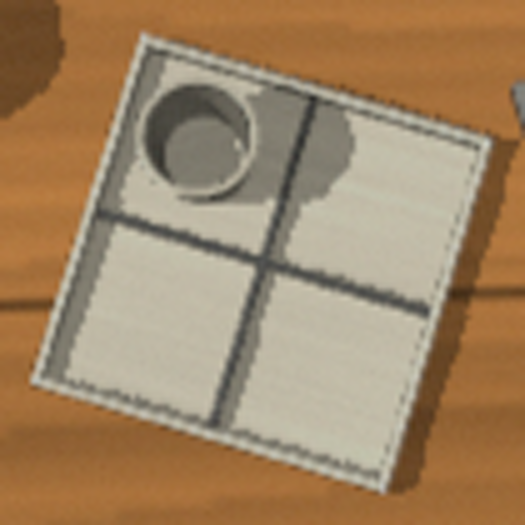

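View pics/t_board.png

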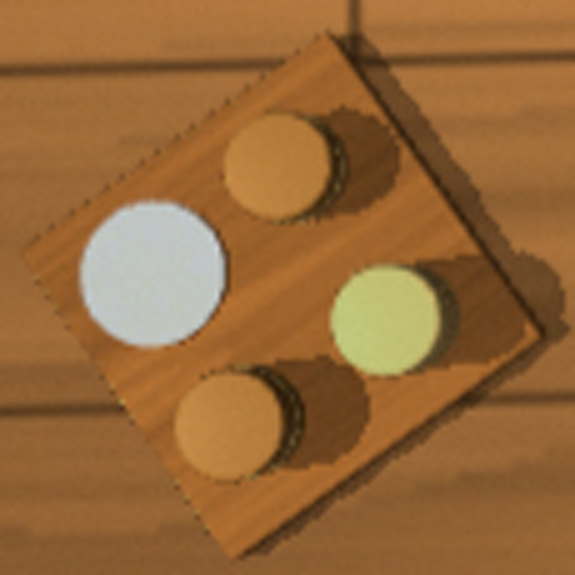

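```bash
python3 - <<'E'
from h import *
def f(p,o): return (np.array(p,float)+.5)/5-.5+np.array(o)
for n,c,z,o in [('dish',[(312,33),(572,240),(302,565),(45,352)],.016,(325,165)),('tray',[(142,32),(491,135),(386,492),(32,382)],.020,(195,118)),('board',[(328,33),(546,335),(237,560),(22,253)],.018,(78,168))]:
    P=unproj(f(c,o),z,T); print(n,'centre',P.mean(0).round(4),'sides',[round(float(np.linalg.norm(P[i]-P[i-1])),4) for i in range(4)]); print(P[:,:2].round(4).tolist())
for n,c,z,o in [('spot',(153,274),.02,(78,168)),('cup',(199,143),.06,(195,118)),('weight',(380,297),.128,(325,165)),('stem',(392,298),.146,(325,165)),('hooptop',(308,297),.072,(325,165)),('jar',(231,410),.065,(325,165)),('tub',(427,168),.056,(325,165)),('ra',(279,167),.04,(78,168)),('rx',(386,320),.04,(78,168)),('ry',(230,427),.04,(78,168))]:
    print(n,unproj([f(c,o)],z,T).round(4))
print(proj([[.45,-.305,.128],[.45,-.305,.01],[.586,.012,.02],[.45,.33,.02]],S))
s=cv2.imread('pics/scene0.png')
for n,(x,y) in dict(dish=(155,85),tray=(212,170),board=(312,175)).items(): cv2.imwrite(f'pics/s_{n}.png',cv2.resize(s[y:y+84,x:x+90],None,fx=6,fy=6,interpolation=cv2.INTER_CUBIC))
E
```

```text
dish centre [ 0.4517 -0.3217  0.016 ] sides [0.2084, 0.1617, 0.2092, 0.1607]
[[0.5823, -0.3308], [0.4759, -0.4526], [0.3211, -0.3119], [0.4275, -0.1914]]
tray centre [0.5963 0.0181 0.02  ] sides [0.1854, 0.1837, 0.1867, 0.1846]
[[0.7135, 0.0762], [0.6557, -0.0982], [0.4782, -0.0402], [0.5376, 0.1346]]
board centre [0.4617 0.3023 0.018 ] sides [0.1865, 0.1879, 0.1865, 0.1875]
[[0.5916, 0.2796], [0.4378, 0.1716], [0.3319, 0.3251], [0.4854, 0.4328]]
spot [[0.4732 0.3666 0.02  ]]
cup [[0.6484 0.0463 0.06  ]]
weight [[ 0.4513 -0.3204  0.128 ]]
stem [[ 0.4508 -0.3196  0.146 ]]
hooptop [[ 0.4516 -0.3054  0.072 ]]
jar [[ 0.3998 -0.2687  0.065 ]]
tub [[ 0.5113 -0.3697  0.056 ]]
ra [[0.5234 0.2977 0.04  ]]
rx [[0.4476 0.2456 0.04  ]]
ry [[0.398  0.3216 0.04  ]]
[[196.21412583 117.03754278]
 [200.02710275 141.06013519]
 [255.79604836 203.11851457]
 [365.13023468 215.21785223]]
```

View pics/s_dish.png

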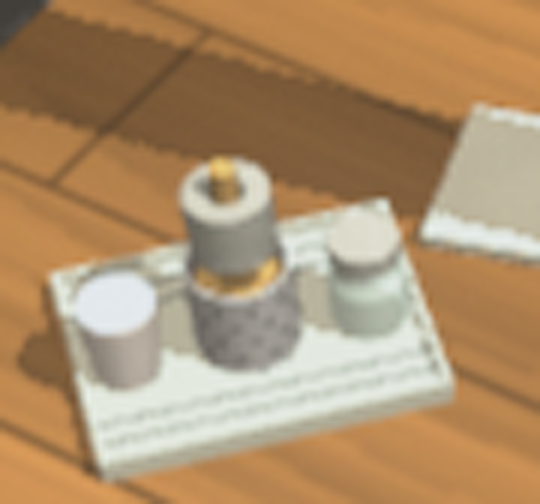

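View pics/s_board.png

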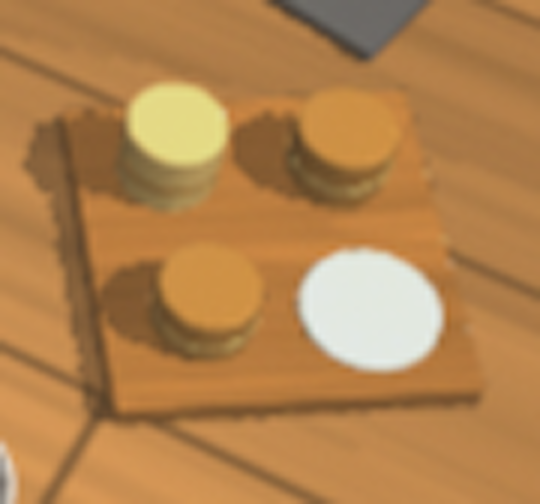

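```bash
python3 - <<'E'
from h import *
def f(p,o): return (np.array(p,float)+.5)/6-.5+np.array(o)
P=unproj(f([(385,203),(48,273),(105,465),(452,393)],(155,85)),.016,S);print(P.mean(0).round(4),P[:,:2].round(4).tolist())
print('weight',unproj(f([(227,190)],(155,85)),.128,S),'stem',unproj(f([(222,167)],(155,85)),.146,S))
print('spot',unproj(f([(371,310)],(312,175)),.02,S))
P=unproj(f([(408,95),(62,120),(108,412),(480,398)],(312,175)),.018,S);print(P.mean(0).round(4),P[:,:2].round(4).tolist())
E
```

```text
[ 0.4561 -0.3176  0.016 ] [[0.3251, -0.3083], [0.4797, -0.45], [0.5837, -0.3262], [0.4357, -0.186]]
weight [[ 0.45349246 -0.31827098  0.128     ]] stem [[ 0.45415191 -0.31851737  0.146     ]]
spot [[0.474768   0.36812326 0.02      ]]
[0.4678 0.3057 0.018 ] [[0.3341, 0.3316], [0.4459, 0.1776], [0.5972, 0.2784], [0.494, 0.4353]]
```

View pics/s_tray.png

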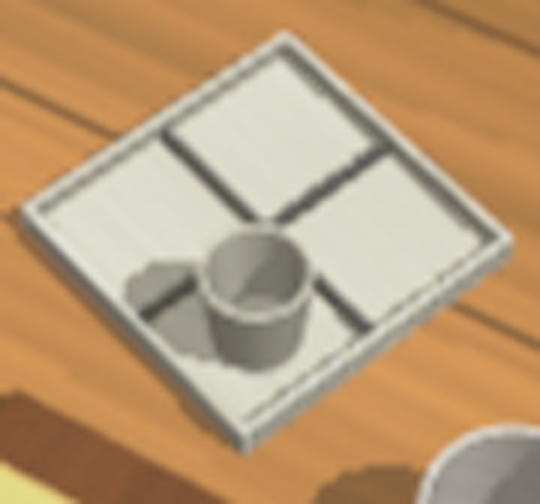

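Both cameras agree to within 3–4 mm: mould (0.452, −0.319), tray (0.596, 0.018) with yaw about −18°, paper disc (0.474, 0.367), dish +x at about 138°. Next I'll check that every planned pose is reachable, without moving.

```bash
cat >> h.py <<'E'
def ori(deg):
    t=np.deg2rad(deg); y=np.array([0,0,-1.]); z=np.array([np.cos(t),np.sin(t),0]); x=np.cross(y,z)
    return R.from_matrix(np.c_[x,y,z]).as_rotvec()
TR=np.array([.596,.018]); 
def comp(sx,sy,yaw=-18.2):
    c,s=np.cos(np.deg2rad(yaw)),np.sin(np.deg2rad(yaw)); return TR+np.array([c*sx-s*sy,s*sx+c*sy])*.045
E
python3 - <<'E'
from h import *
from workcell import env, kin, telemetry
o=telemetry.current_eef_rot(); print(R.from_rotvec(o).as_matrix().round(2).tolist())
for n,p,z in [('mould',(.452,-.319),.2),('mould',(.452,-.319),.02),('C',comp(-1,-1),.2),('A',comp(1,-1),.2),('B',comp(-1,1),.2),('spot',(.474,.367),.2),('spot',(.474,.367),.03)]:
  for a in (48,-132,72,-108,0,180,-45,135):
    q=kin.solve_ik([*p,z],ori(a)); print(n,np.round(p,3),z,a,None if q is None else np.round(q,2).tolist())
E
```

```text
[[-0.92, 0.0, 0.38], [-0.38, 0.0, -0.92], [-0.0, -1.0, -0.0]]
mould [ 0.452 -0.319] 0.2 48 [-0.82, 0.46, 1.64, 0.0, 1.04, -1.65]
mould [ 0.452 -0.319] 0.2 -132 [-0.82, 0.46, 1.64, 0.0, 1.04, 1.49]
mould [ 0.452 -0.319] 0.2 72 [-0.82, 0.46, 1.64, -0.0, 1.04, -2.07]
mould [ 0.452 -0.319] 0.2 -108 [-0.82, 0.46, 1.64, -0.0, 1.04, 1.07]
mould [ 0.452 -0.319] 0.2 0 [-0.82, 0.46, 1.64, 0.0, 1.04, -0.82]
mould [ 0.452 -0.319] 0.2 180 [-0.82, 0.46, 1.64, -0.0, 1.04, 2.33]
mould [ 0.452 -0.319] 0.2 -45 [-0.82, 0.46, 1.64, 0.0, 1.04, -0.03]
mould [ 0.452 -0.319] 0.2 135 None
mould [ 0.452 -0.319] 0.02 48 [-0.82, 0.74, 1.75, 0.0, 0.64, -1.65]
mould [ 0.452 -0.319] 0.02 -132 [-0.82, 0.74, 1.75, 0.0, 0.64, 1.49]
mould [ 0.452 -0.319] 0.02 72 [-0.82, 0.74, 1.75, -0.0, 0.64, -2.07]
mould [ 0.452 -0.319] 0.02 -108 [-0.82, 0.74, 1.75, -0.0, 0.64, 1.07]
mould [ 0.452 -0.319] 0.02 0 [-0.82, 0.74, 1.75, 0.0, 0.64, -0.82]
mould [ 0.452 -0.319] 0.02 180 [-0.82, 0.74, 1.75, -0.0, 0.64, 2.33]
mould [ 0.452 -0.319] 0.02 -45 [-0.82, 0.74, 1.75, 0.0, 0.64, -0.03]
mould [ 0.452 -0.319] 0.02 135 None
C [ 0.539 -0
[... 1719 characters left out ...]
474 0.367] 0.2 180 [0.47, 0.52, 1.52, -0.0, 1.1, -2.67]
spot [0.474 0.367] 0.2 -45 [0.47, 0.52, 1.52, -0.0, 1.1, 1.26]
spot [0.474 0.367] 0.2 135 [0.47, 0.52, 1.52, 0.0, 1.1, -1.88]
spot [0.474 0.367] 0.03 48 [0.47, 0.76, 1.63, 0.0, 0.75, -0.37]
spot [0.474 0.367] 0.03 -132 [0.47, 0.76, 1.63, -0.0, 0.75, 2.78]
spot [0.474 0.367] 0.03 72 [0.47, 0.76, 1.63, -0.0, 0.75, -0.78]
spot [0.474 0.367] 0.03 -108 [0.47, 0.76, 1.63, 0.0, 0.75, 2.36]
spot [0.474 0.367] 0.03 0 [0.47, 0.76, 1.63, -0.0, 0.75, 0.47]
spot [0.474 0.367] 0.03 180 [0.47, 0.76, 1.63, -0.0, 0.75, -2.67]
spot [0.474 0.367] 0.03 -45 [0.47, 0.76, 1.63, -0.0, 0.75, 1.26]
spot [0.474 0.367] 0.03 135 [0.47, 0.76, 1.63, 0.0, 0.75, -1.88]
```

```bash
python3 - <<'E'
from h import *
from workcell import *
from workcell import env, cams, telemetry, spot_in
t=telemetry.current_t()
env.reach([.452,-.319,.24],ori(48)); print(telemetry.current_t()-t)
p0=telemetry.current_eef_pos();r0=telemetry.current_eef_rot(); print(p0,R.from_rotvec(r0).as_matrix().round(3).tolist(), telemetry.current_force())
p=cams.get_image("wrist"); cv2.imwrite("pics/w1.png",p["img"][:,:,::-1])
q={k:np.array(v).tolist() for k,v in p.items() if k!='img'}; q['p']=list(map(float,p0)); q['r']=list(map(float,r0)); json.dump(q,open('w1.json','w')); print(q)
E
```

```text
1.3250000000000002
[ 0.45193514 -0.31968727  0.24006468] [[0.742, 0.0, 0.67], [-0.67, -0.001, 0.742], [0.001, -1.0, -0.0]] [ 0.41333306 -0.33206626 -0.76919511]
{'fx': 332.6330746453567, 'fy': 332.6330746453567, 'cx': 252.2865453973769, 'cy': 196.7516493866158, 'k1': -0.06804829395964423, 'hand_eye': [[9.57055948511338e-05, -0.9516426765416133, -0.30720710770610693, -0.08475781770169782], [-2.591886629719352e-05, 0.30720710664923273, -0.9516426813423288, -0.16309979947623002], [0.9999999950843247, 9.903998885357545e-05, 4.735939588321335e-06, 0.0014198729430174029], [0.0, 0.0, 0.0, 1.0]], 'shot': 3, 'p': [0.45193513824389575, -0.3196872684679561, 0.24006467724417924], 'r': [-1.493968560751539, 0.5741156355678138, -0.5747286783623009]}
```

View pics/w1.png

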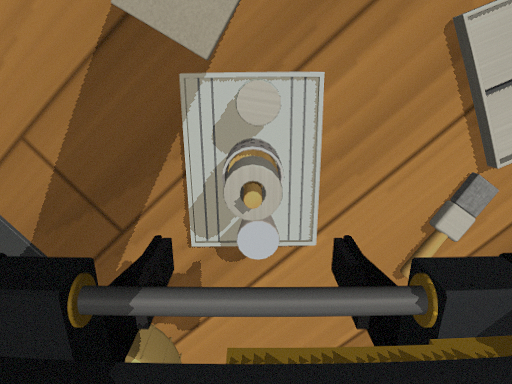

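The wrist view shows the dish squared up with the jaws, the weight's top ring near (253,190), the stem near (253,199), the jar above it at (259,102) and the tub below it at (258,240).

```bash
cat >> h.py <<'E'
def wcam(q):
    H=np.array(q['hand_eye']); Rt=R.from_rotvec(q['r']).as_matrix()
    c=dict(fx=q['fx'],cx=q['cx'],cy=q['cy'],k1=q['k1']); c['rotation']=Rt@H[:3,:3]; c['eye']=np.array(q['p'])+Rt@H[:3,3]; return c
def wshot(name):
    from workcell import cams, telemetry
    p0=telemetry.current_eef_pos();r0=telemetry.current_eef_rot()
    p=cams.get_image("wrist"); cv2.imwrite(f"pics/{name}.png",p["img"][:,:,::-1])
    q={k:np.array(v).tolist() for k,v in p.items() if k!='img'}; q['p']=list(map(float,p0)); q['r']=list(map(float,r0)); json.dump(q,open(name+'.json','w')); return p,wcam(q)
def ring(c,xy,z,r,n=90):
    a=np.linspace(0,2*np.pi,n,endpoint=False); return proj(np.c_[xy[0]+r*np.cos(a),xy[1]+r*np.sin(a),np.full(n,z)],c)
def zoom(src,dst,x,y,w,h,k,c,rings=()):
    im=cv2.imread(src)[y:y+h,x:x+w]; im=cv2.resize(im,None,fx=k,fy=k,interpolation=cv2.INTER_CUBIC)
    for xy,z,r,col in rings:
        pts=((ring(c,xy,z,r)-[x,y]+.5)*k-.5); cv2.polylines(im,[np.int32(pts.round())],True,col,1)
    cv2.imwrite(dst,im)
E
python3 - <<'E'
from h import *
c=wcam(json.load(open('w1.json')))
m=(.452,-.319)
zoom('pics/w1.png','pics/w1z.png',175,65,155,190,3,c,[(m,.128,.026,(0,0,255)),(m,.146,.008,(255,0,0)),(m,.01,.032,(0,255,0)),((.3998,-.2687),.065,.024,(255,0,255)),((.5113,-.3697),.056,.024,(255,255,0))])
E
```

```text
(no output)
```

View pics/w1z.png

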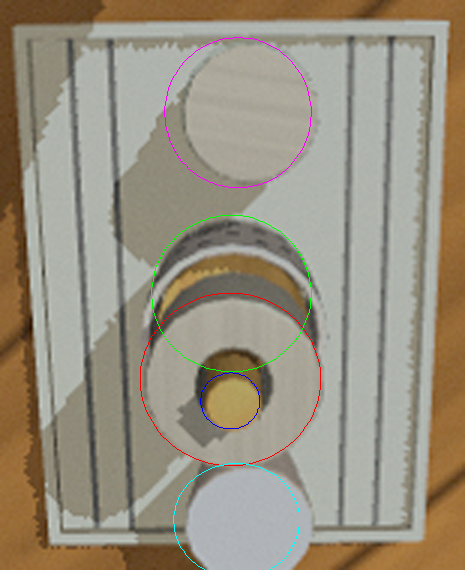

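The overlay matches the weight and stem to within about 1 mm. Now I'll pick up the weight.

```bash
python3 - <<'E'
from h import *
from workcell import env, cams, telemetry, move_gripper
T0=telemetry.current_t
t=T0()
print(env.move_linear([.452,-.319,.099],ori(48),max_speed=.2,guard=15))
f0=np.array(telemetry.current_force())
move_gripper(.045,grip_force=45); print('gap',telemetry.current_finger_gap(),T0()-t)
print(env.move_linear([.452,-.319,.21],max_speed=.12))
print(np.array(telemetry.current_force())-f0,telemetry.current_finger_gap(),telemetry.current_eef_pos(),T0())
p,c=wshot('w2')
E
```

```text
False
gap 0.05171522031448124 1.5667
False
[-0.41776266  0.49365031 -5.33749676] 0.051382858113607315 [ 0.45141081 -0.31834289  0.20904275] 5.5167
```

View pics/w2.png

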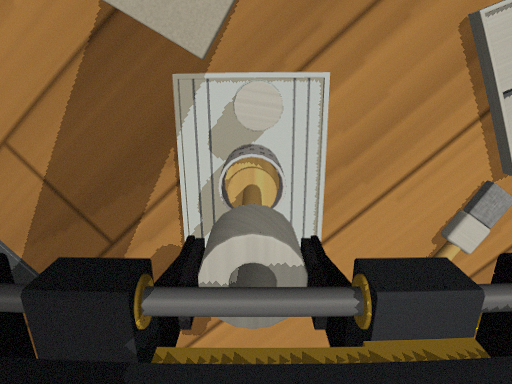

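The weight is held: the force dropped by 5.3 N, about 0.54 kg, and the follower still stands upright in the hoop at (252,190). Next is compartment (−,−), with the jaws along its diagonal to stay clear of the rims.

```bash
python3 - <<'E'
from h import *
from workcell import env, cams, telemetry, move_gripper
T0=telemetry.current_t
C=comp(-1,-1)
env.reach([*C,.17],ori(27)); print(T0())
p,c=wshot('w3')
env.move_linear([*C,.034],max_speed=.15)
print(env.move_linear([*C,.013],max_speed=.04,guard=5), telemetry.current_eef_pos(), telemetry.current_force())
move_gripper(.068); print('gap',telemetry.current_finger_gap())
env.move_linear([*C,.10],max_speed=.15); print(T0(), telemetry.current_eef_pos())
g=cams.get_image('top'); cv2.imwrite('pics/top1.png',g['img'][:,:,::-1])
zoom('pics/w3.png','pics/w3z.png',0,0,512,384,1,c,[(comp(a,b),.006,.026,(0,0,255)) for a,b in((1,-1),(-1,1),(-1,-1))]+[(comp(1,1),.06,.03,(255,0,0))])
E
```

```text
6.7917
True [ 0.53971492 -0.01077661  0.01875265] [-0.46914998  0.06196078  3.73797986]
gap 0.06803328265305639
9.6583 [ 0.53872558 -0.01058834  0.0996795 ]
```

View pics/w3z.png

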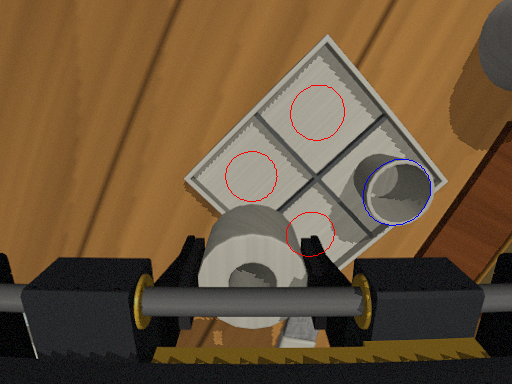

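View pics/top1.png

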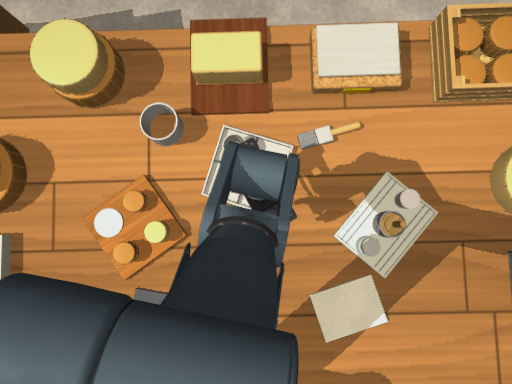

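The rings line up with the compartments and the cup to within a few mm. The weight touched down at TCP z = 0.0188, as expected. Next I'll look at the follower.

```bash
python3 - <<'E'
from h import *
from workcell import env, cams, telemetry, move_gripper
T0=telemetry.current_t
env.reach([.452,-.319,.21],ori(48))
p,c=wshot('w4'); m=(.452,-.319); print(T0(), telemetry.current_force())
zoom('pics/w4.png','pics/w4z.png',165,60,180,190,3,c,[(m,.146,.008,(255,0,0)),(m,.072,.032,(0,255,0)),(m,.086,.022,(0,0,255))])
E
```

```text
11.0417 [ 0.06994328  0.02167181 -0.36402088]
```

View pics/w4z.png

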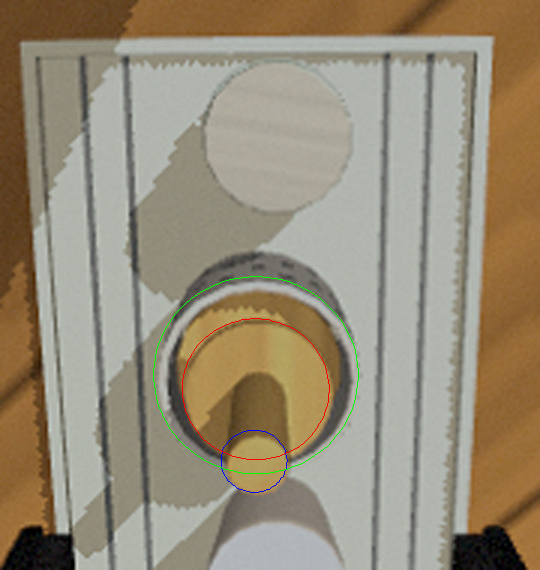

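```bash
python3 - <<'E'
from h import *
from workcell import env, cams, telemetry, move_gripper
T0=telemetry.current_t
m=(.452,-.319)
print(env.move_linear([*m,.099],ori(48),max_speed=.18,guard=12))
move_gripper(.008,grip_force=20); print('gap',telemetry.current_finger_gap())
f0=np.array(telemetry.current_force())
print(env.move_linear([*m,.145],max_speed=.06,guard=12), np.array(telemetry.current_force())-f0)
env.move_linear([*m,.20],max_speed=.15)
p,c=wshot('w5'); print(T0(),telemetry.current_finger_gap(),np.array(telemetry.current_force())-f0)
E
```

```text
False
gap 0.015502107385202902
False [ 0.18828898 -0.98179382 -0.19853783]
14.2 0.015490573056202791 [-0.84872861  0.05289741  0.16653065]
```

View pics/w5.png

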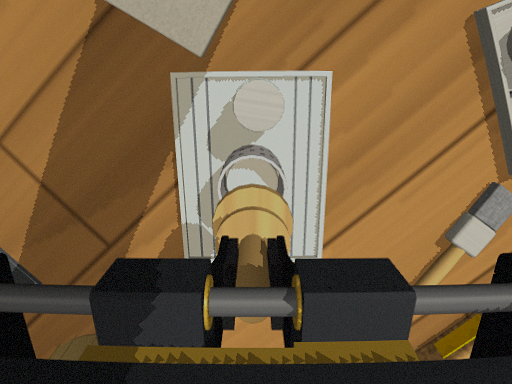

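The follower came out cleanly and hangs upright between the fingers at (252,230), leaving the hoop behind at (252,178). It goes into compartment (+,−).

```bash
python3 - <<'E'
from h import *
from workcell import env, cams, telemetry, move_gripper
T0=telemetry.current_t
A=comp(1,-1)
env.reach([*A,.20],ori(48))
env.move_linear([*A,.068],max_speed=.15)
print(env.move_linear([*A,.052],max_speed=.03,guard=3), telemetry.current_eef_pos(), telemetry.current_force())
p,c=wshot('w6')
move_gripper(.04); print('gap',telemetry.current_finger_gap())
env.move_linear([*A,.20],max_speed=.2); print(T0(), telemetry.current_eef_pos())
env.reach([.452,-.319,.19],ori(48))
g=cams.get_image('top'); cv2.imwrite('pics/top2.png',g['img'][:,:,::-1])
p,c=wshot('w7');m=(.452,-.319)
zoom('pics/w7.png','pics/w7z.png',165,60,180,190,3,c,[(m,.072,.032,(0,255,0)),(m,.048,.026,(0,0,255))])
a=cv2.imread('pics/top2.png')[118:223,195:300]; cv2.imwrite('pics/t2z.png',np.hstack([cv2.resize(a,None,fx=4,fy=4,interpolation=cv2.INTER_CUBIC)]))
E
```

```text
True [ 0.6251095  -0.03883472  0.05652958] [0.51730389 0.01102865 2.60342606]
gap 0.0400405045904323
18.575 [ 0.62373866 -0.03860515  0.19903309]
```

View pics/t2z.png

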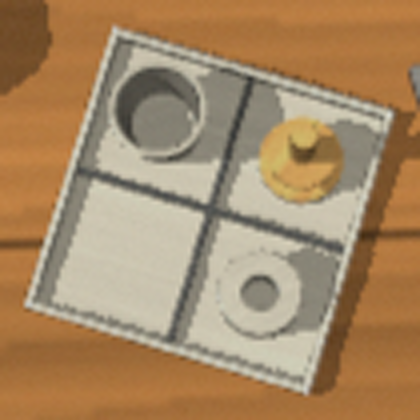

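View pics/w7z.png

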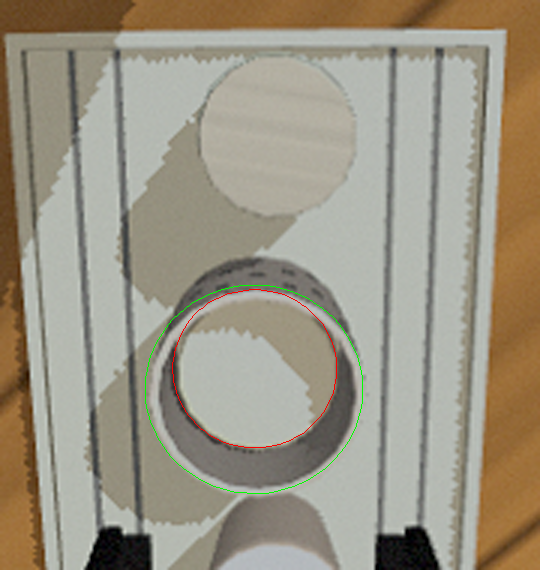

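Weight and follower stand upright in their own compartments, at (258,292) and (302,158) in the crop. The hoop overlay matches within 1 mm. Next comes the hoop.

```bash
python3 - <<'E'
from h import *
from workcell import env, cams, telemetry, move_gripper
T0=telemetry.current_t
m=(.452,-.319)
move_gripper(.087)
print(env.move_linear([*m,.042],ori(48),max_speed=.15,guard=12))
move_gripper(.055,grip_force=25); print('gap',telemetry.current_finger_gap())
f0=np.array(telemetry.current_force())
print(env.move_linear([*m,.10],max_speed=.06,guard=12), np.array(telemetry.current_force())-f0)
env.move_linear([*m,.19],max_speed=.15)
p,c=wshot('w8'); print(T0(),telemetry.current_finger_gap(),np.array(telemetry.current_force())-f0)
E
```

```text
False
gap 0.06440228265177923
False [-0.83343401  0.22342066 -5.4739873 ]
24.5417 0.06446619156642032 [-1.07723735  0.93348072 -6.08966247]
```

View pics/w8.png

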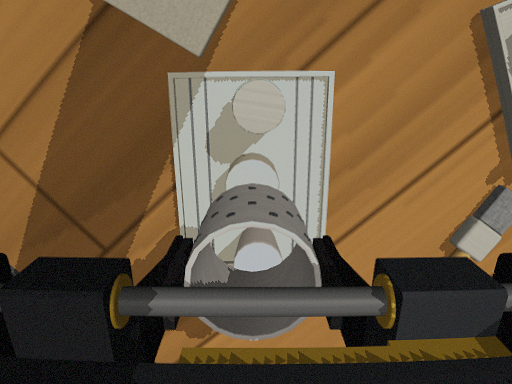

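The hoop is off and held upright; the bare cheese stands in the dish at (252,170). The hoop goes into compartment (−,+).

```bash
python3 - <<'E'
from h import *
from workcell import env, cams, telemetry, move_gripper
T0=telemetry.current_t
B=comp(-1,1)
env.reach([*B,.20],ori(27)); print(telemetry.current_force())
env.move_linear([*B,.05],max_speed=.15)
print(env.move_linear([*B,.033],max_speed=.03,guard=3), telemetry.current_eef_pos(), telemetry.current_force())
p,c=wshot('w9')
move_gripper(.078); print('gap',telemetry.current_finger_gap())
env.move_linear([*B,.20],max_speed=.2); print(T0(), telemetry.current_eef_pos())
env.reach([.452,-.319,.17],ori(48))
g=cams.get_image('top'); cv2.imwrite('pics/top3.png',g['img'][:,:,::-1])
p,c=wshot('w10');m=(.452,-.319)
zoom('pics/w10.png','pics/w10z.png',165,60,180,190,3,c,[(m,.048,.026,(0,0,255))])
a=cv2.imread('pics/top3.png')[118:223,195:300]; cv2.imwrite('pics/t3z.png',cv2.resize(a,None,fx=4,fy=4,interpolation=cv2.INTER_CUBIC))
E
```

```text
[ 0.37174702 -0.45544265 -1.47114562]
True [0.5677417  0.07487959 0.03823527] [-0.14202549  0.21854839  3.66454999]
gap 0.07780000574654164
29.25 [0.56630935 0.07482629 0.19900196]
```

View pics/t3z.png

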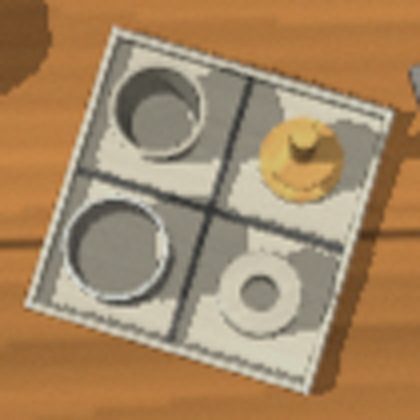

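View pics/w10z.png

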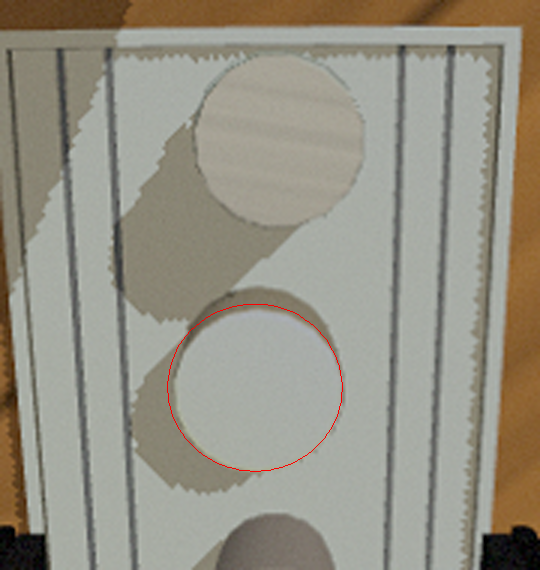

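The hoop stands upright in its compartment at (117,250) in the crop, next to the undisturbed cup. The cheese matches my estimate within 1 mm. I'll lift it, then check the paper disc from above before placing.

```bash
python3 - <<'E'
from h import *
from workcell import env, cams, telemetry, move_gripper
T0=telemetry.current_t
m=(.452,-.319); s=(.474,.367)
print(env.move_linear([*m,.020],ori(48),max_speed=.15,guard=12))
move_gripper(.042,grip_force=20); print('gap',telemetry.current_finger_gap())
env.move_linear([*m,.05],max_speed=.06)
env.move_linear([*m,.20],max_speed=.18)
print('gap',telemetry.current_finger_gap(),telemetry.current_force())
env.reach([*s,.20],ori(80))
p,c=wshot('w11'); print(T0(),telemetry.current_finger_gap(),telemetry.current_eef_pos())
g=cams.get_image('scene'); cv2.imwrite('pics/scene2.png',g['img'][:,:,::-1])
zoom('pics/w11.png','pics/w11z.png',100,40,300,210,2.6,c,[(s,.02,.036,(0,0,255))])
E
```

```text
False
gap 0.05154990320934281
gap 0.05155798604497539 [ 0.12606871  0.6304047  -1.73500759]
36.7333 0.05115388379288353 [0.47473335 0.36615195 0.20002501]
```

View pics/w11z.png

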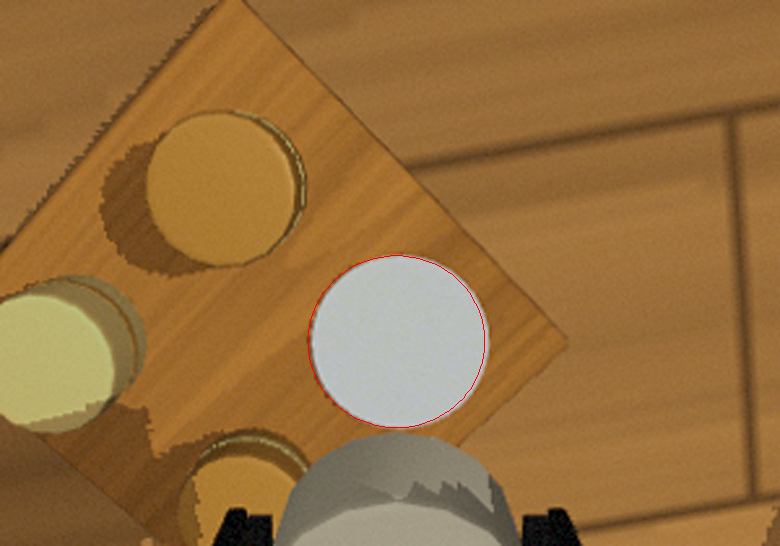

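View pics/w11.png

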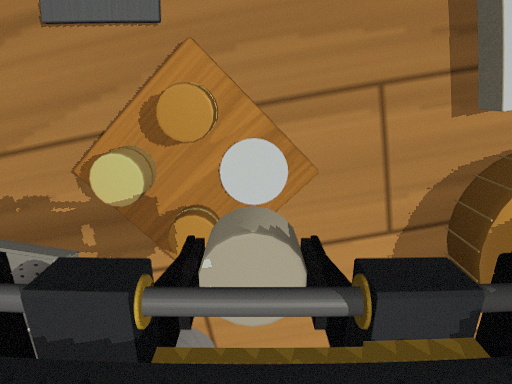

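The predicted disc circle sits on the paper disc within 1 mm, and the cheese is held upright. Placing it now.

```bash
python3 - <<'E'
from h import *
from workcell import env, cams, telemetry, move_gripper
T0=telemetry.current_t
s=(.474,.367)
env.move_linear([*s,.042],max_speed=.15)
print(env.move_linear([*s,.025],max_speed=.03,guard=3), telemetry.current_eef_pos(), telemetry.current_force())
move_gripper(.070); print('gap',telemetry.current_finger_gap())
env.move_linear([*s,.20],max_speed=.18)
p,c=wshot('w12')
zoom('pics/w12.png','pics/w12z.png',100,40,300,210,2.6,c,[(s,.02,.036,(0,0,255)),(s,.058,.026,(0,255,0))])
env.reach([.45,.15,.30],ori(80)); print(T0(), telemetry.current_force())
for n in('scene','top'):
    g=cams.get_image(n); cv2.imwrite(f'pics/{n}3.png',g['img'][:,:,::-1])
E
```

```text
True [0.47429513 0.36721445 0.02986204] [0.06700242 0.37450817 2.30707091]
gap 0.06991887172933899
41.1917 [ 0.32619437  0.31725096 -0.95426152]
```

View pics/w12z.png

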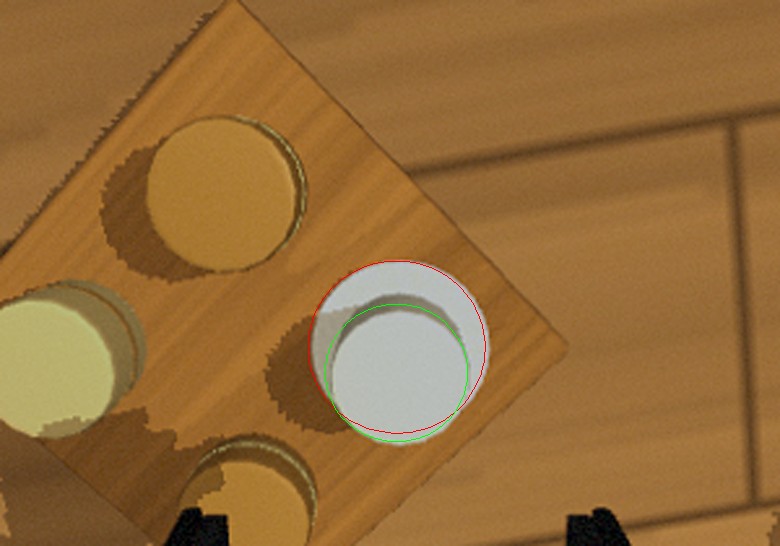

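View pics/scene3.png

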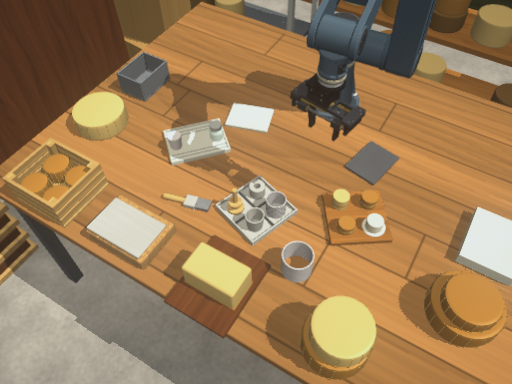

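The cheese stands upright on the disc, about 2 mm off centre. The three mould parts stand in the tray with the cup, the bystanders are in place, and the arm is clear of everything.

```bash
python3 - <<'E'
from workcell import order, telemetry
print(telemetry.current_t()); print(order.sign_off())
E
```

```text
41.2917
the job is handed in; nothing more can be done
None
```

I took the mould apart in the required order, set the cheese on the paper disc, and handed the job in at 41.3 s of the 72 s allowed. The sign-off reports no verdict, so what follows is from my own last checks.

- **Mould parts:** The weight, follower and hoop each stand upright in their own tray compartment, at the (−,−), (+,−) and (−,+) corners, about 90 mm or more apart and from the cup. Each one touched down within 1 mm of the height I expected.
- **Cheese:** It stands upright on the paper disc, about 2 mm off centre in the last wrist picture, and touched down at the expected height.
- **Everything else:** The last pictures show the bystanders in place and the gripper clear of everything.

**Disagreements:** Some of the network's positions for the dish, board and tray were 10–25 mm away from my own corner measurements. I used my measurements, which agreed across the fixed cameras within about 6 mm and matched the wrist camera at the grasps and the disc within about 1 mm. As the hoop came up, the force reading changed by 5–6 N, more than its 1.4 N weight. Once it was in free air the reading was −1.5 N, as expected.

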